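Hold the kitchen clip open over the recipe card

ROBOT

A 7-joint arm with a two-finger parallel gripper is mounted at the origin on the work surface. World frame = base frame: x ahead of the robot, y to its left, z up, the work surface at z = 0. Lengths are in mm, angles in rad, forces in N, time in s.
With the tool pointing down it reaches from about 400 to 875 mm from the base axis. Payload 4.4 kg.
Tool frame: the origin (TCP) lies at the very end of the fingers, on their centre line; the grasp point (between the pads) lies 19 mm behind it; y points along the fingers, x is the direction in which the jaws open and shut, and the axes are right-handed (so a half turn about y gives the same grasp; the last joint's range is limited). The gripper opens to 85 mm and grips with 20 to 120 N. Pads are 22 mm wide; open, the fingers measure 114 mm over their backs; the gripper's body (76 mm by 85 mm) begins 54 mm behind the grasp point. The pads swing forward as they close: fully open they stand 13 mm farther back than shut.
Start: joints at [1.06, 0.628, 0.038, 1.517, -0.027, 0.996, -0.02], TCP at [279.709, -586.755, 231.313] pointing down, gripper open.
Joint ranges: [-3.06, 3.06], [-0.37, 2.12], [-1.25, 1.32], [0.18, 2.47], [-1.1, 4.24], [0.23, 1.98], [-2.94, 2.94]. Speed limits (rad/s): [2.57, 2.57, 3.14, 3.14, 3.14, 3.14, 3.14].

INTERFACE

Orientations are given as [roll, pitch, yaw] about the fixed x, y, z axes, in that order (R = Rz(yaw) Ry(pitch) Rx(roll)).
In Python, from cell import readout, eyes, finish_job gives the robot as it stands. The module is installed in compiled form; this text tells all that it offers.
- The arm moves only by the tool apply_moves, never from a script. Its argument "commands" is a list that holds one entry, the list of rows, each a list of 6 numbers: the shift along the tool's x, y, z in units of 0.04 m (1.0 is 0.04 m), then the turn, a rotation vector about the tool's x, y, z in units of 5 degrees (1.0 is 5 degrees). A call has 1 to 8 rows; each row shifts and turns the pose as measured when the row begins, along the tool's axes as they then stand; what a row does not reach is not made up. A row lasts 1/12 s, in which the tool goes at most 41.7 mm and 7.16 degrees, less where a joint would pass 70% of its speed; a pose out of reach is approached as far as the arm can. A call with a number of a shift or a turn outside -1 to 1 is refused whole. A call with a gripper value outside its range is refused whole. "claw" is the finger opening in mm, from 0 to 85.4, set as the call begins (left out, the last holds). The fingers move at their own pace and stop on an object; the grip force is fixed at half the most. Time passes only in rows, so rows that do not move let the fingers close. It gives the time, the measured TCP pose, the force and the opening at its end, in the units of the state.
- readout.read_state(): the state, without advancing time (a new reading comes with each control period).
- eyes.get_image(name): name is "side" or "top"; returns a dict with "image" (384x512x3 uint8, red, green, blue), "mtx" (3x3 intrinsics, pixels), "rvec" (rotation vector, rad) and "tvec" (3), from world to camera coordinates, as OpenCV has them. Camera axes: x right, y down, z forward; pixel columns grow to the right and rows downward; lengths in mm; the calibration is good to about 2 mm. A picture is of the moment at which its call begins. There is no depth.
- finish_job(): hands the job in, once; it reports no verdict.
The state is a dict: "clock": time; "qpos": joint angles; "qd": joint speeds; "tau": joint torques, N m; "eef_pos": TCP position; "tool_rot": TCP orientation; "force": force on the tool from outside, world axes, zero at the start; "torque": the same for the moment, N m; "width": finger opening in mm.
Only numpy, scipy, OpenCV 4.12 (cv2) and the standard library are available. Lean on these libraries where they do the work, as an engineer would, in place of code of your own. Each camera call takes 0.05 s, during which the arm holds its last target. There are 200 camera calls.

TASK

Squeeze the levers of the steel spring clip that bites the front edge of the half-open drawer, lift it off spread open, and hold it gaping over the middle of the top edge of the recipe card in the wooden block: jaws on either side of the card, their tips 2 to 3 cm below the edge, not touching the card, so that I can slip a second card in. Finish while still holding the clip squeezed wide open there. Leave the drawer, the card block and the other things where they are.

Things in the scene. Friction and masses are not known exactly. Their poses are not given: they have to be found in the camera images.
- clip: plain steel spring clip (like a big bag clip), 55 to 95 g, at the start biting the top edge of the drawer front, levers up. Origin on the pivot axis (pin radius 5 mm). z points to the levers, y along the pivot (along the bitten edge), x is the way levers and jaws spread; its halves mirror each other in x. 55 mm above and 44 mm below the pivot. The spring shuts it when released
- clip_grip (a point): midway between the levers, 38 mm above the pivot, 17 mm below the lever tops; axes as the clip. Grip here from above, fingers closing along x. Levers: flat plates 30 mm wide (y), 3 mm thick; at the start a V, 50 mm over the outsides at the top, 22 mm near the pivot; squeezed fully (10 to 13 N on each) they stop parallel, 20 mm over the outsides
- clip_mouth (a point): midway between the jaws' lips, 38 mm below the pivot; the jaw tips lie 6 mm lower; axes as the clip. Jaws 44 mm wide (y) with thick lips inside their lowest 12 mm; only the lips bite. Fully open: gap between lips 25 mm, jaws about 52 mm over the outsides
- clip_jaw (a joint): angle of one half of the clip (the other mirrors it), rad: 0 biting the drawer edge, -0.07 quite shut, 0.28 fully spread
- cardstand: beech block 64 x 120 x 24 mm, about 0.55 kg, loose on the table, with a stiff off-white recipe card 100 mm wide and 4 mm thick standing upright in it, its top 130 mm above the table. Origin under the block's centre; x across the card (its thickness), y along the card, z up. It stands left or right of the drawer unit
- card_edge (a point): middle of the card's top edge, 130 mm above the table; x across the card's thickness, y along the edge, z up
- drawer_edge (a point): middle of the top edge of the drawer's front panel (white, 8 mm thick, 318 mm wide, top 92 mm above the table; the clip's pivot starts 18 mm above it). x points across it away from the robot, y along it. The drawer slides along x with 8 N of friction. The unit behind is 115 mm high, 360 mm wide
- jar: tall glass jar, 80 mm across, 190 mm high, on the unit; origin under its centre
- saucer: ceramic saucer, 110 mm across, 16 mm high, on the unit; origin under its centre
- sieve: yellow plastic sieve, 116 mm across, 45 mm high, on the unit; origin under the bowl's centre
- tongs: aluminium tongs 240 mm long, 16 mm high, lying along the front of the unit's top; origin under the middle
- mug: white mug, 80 mm across, 90 mm high, on the table on the other side of the unit from the card; origin under its centre
- tin: aluminium tin, 44 mm across, 75 mm high, on the table behind the card block; origin under its centre
- lid_a: steel twist lid, 66 mm across, 12 mm high, in the drawer; origin under its centre
- lid_b: steel twist lid, 66 mm across, 12 mm high, in the drawer; origin under its centre
Mind the look-alikes: they are no part of the job. Leave any green look-alike of the clip alone.

How it is judged:
By the outcome, as a careful person would: the job done as asked, in the order asked, and still so for the second after the job is handed in, while the arm keeps its last pose, push and grip.
It also fails if it takes over 37 s, if anything falls off the work surface, if the arm or the gripper's body presses on something with over 40 N, if the wrist force passes 120 N, or if a joint passes its speed limit or range.

## Working session

There is one attempt and no reset: what is moved stays moved. The work goes in short steps, Python scripts to look and compute and a tool call to move; the robot and the scene stay as the last step left them, time stands still between calls to the robot, and variables do not carry over. Pictures are saved under pics/ and viewed, about 8 in all and at most 12, crops included, and the job is handed in when it is done.

Besides the shell and the picture viewer there is one more tool, called after "Emit:" as name(argument=value, ...), one argument or row to a line, values as JSON. apply_moves: Moves the arm, as the interface text tells. Shifts and turns lie within -1 to 1; 1 stands for 0.04 m of shift or 5 degrees of turn. Its arguments: {"type":"object","properties":{"commands":{"type":"array"},"claw":{"type":"number"}},"required":["commands"]}

```bash
mkdir -p pics; cat > h.py <<'E'
import numpy as np, cv2
from cell import readout, eyes
def grab(n,tag):
    d=eyes.get_image(n); cv2.imwrite(f'pics/{tag}.png',d['image'][:,:,::-1]); np.savez(f'pics/{tag}.npz',**d); return d
def ld(tag): return dict(np.load(f'pics/{tag}.npz'))
def proj(d,p): return cv2.projectPoints(np.float64(p).reshape(-1,1,3),d['rvec'],d['tvec'],d['mtx'],None)[0].reshape(-1,2)
def ray(d,uv):
    R=cv2.Rodrigues(d['rvec'])[0]; c=-R.T@d['tvec'].ravel(); v=R.T@np.linalg.inv(d['mtx'])@np.r_[uv,1.]; return c,v/np.linalg.norm(v)
def atz(d,uv,z):
    c,v=ray(d,uv); return c+v*(z-c[2])/v[2]
def tri(d1,u1,d2,u2):
    c1,v1=ray(d1,u1);c2,v2=ray(d2,u2); s=np.linalg.lstsq(np.c_[v1,-v2],c2-c1,rcond=None)[0]
    a=c1+s[0]*v1;b=c2+s[1]*v2; return (a+b)/2,np.linalg.norm(a-b)
E
python3 - <<'E'
from h import *
for n in('side','top'):
    d=grab(n,n+'0'); print(n,ray(d,(256,192)))
i=np.hstack([cv2.imread('pics/side0.png'),cv2.imread('pics/top0.png')])
cv2.imwrite('pics/both0.png',np.vstack([cv2.resize(i[:,:512],(800,600))])) 
print(readout.read_state())
E
```

```text
side (array([ 437.73529289,  755.06674   , 1016.0407016 ]), array([ 0.13481453, -0.63238858, -0.76283008]))
top (array([467.54914189,  -7.20363451, 972.91809607]), array([ 0.13268993, -0.03726167, -0.99045694]))
{'clock': 0.1, 'qpos': array([ 1.06022278,  0.62927029,  0.03843465,  1.51822979, -0.02704123,
        0.99626602, -0.02000648]), 'qd': array([ 1.51472859e-03, -2.51595010e-03,  2.00629406e-04, -2.95178284e-03,
       -1.01262551e-03, -8.21931000e-04, -1.10677398e-06]), 'tau': array([ 3.11626936e-03, -5.64529467e+01,  1.23045053e+00, -1.93972349e+01,
        1.12623084e-02,  5.42037291e-03,  9.63274346e-06]), 'eef_pos': array([ 279.48188717, -586.26102185,  230.48225374]), 'tool_rot': array([-1.57077221,  0.00165653, -1.12604264]), 'force': array([-0.95344818, -0.36065662,  0.78110217]), 'torque': array([0.04547486, 0.04136294, 0.01874994]), 'width': 85.20029283118697}
```

View pics/both0.png

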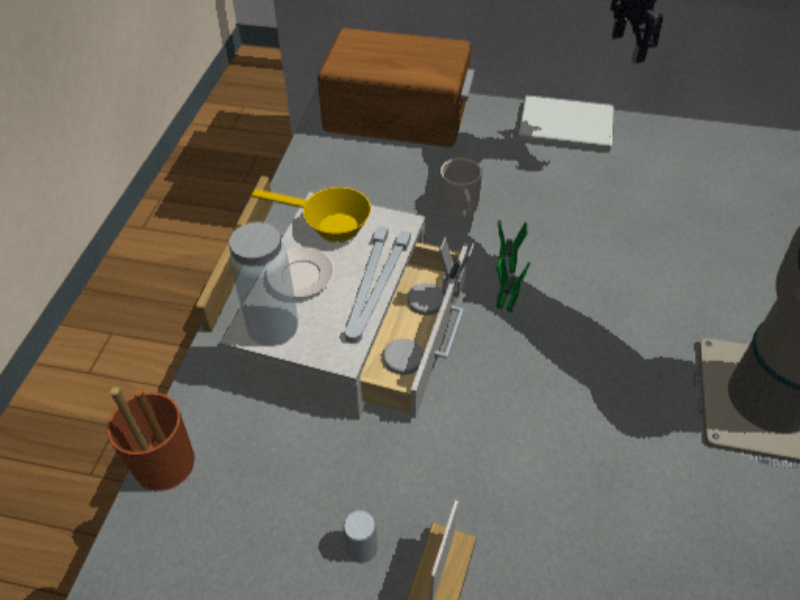

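View pics/top0.png

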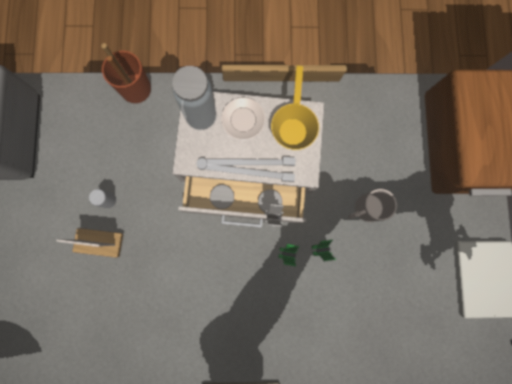

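Side view (800 px): the steel clip is on the drawer front at (455,262), the two green look-alikes stand on the table at (512,240) and (508,290), and the card is at (445,550). In the top view the clip is at (275,210), the greens at (289,254) and (322,250), and the card at (78,243). The grey clip biting the drawer edge fits the description, so I'll confirm it enlarged.

```bash
python3 - <<'E'
from h import *
s=cv2.imread('pics/side0.png');t=cv2.imread('pics/top0.png')
c=lambda i,u,v,w,h,k:cv2.resize(i[v:v+h,u:u+w],None,fx=k,fy=k,interpolation=cv2.INTER_CUBIC)
a=np.hstack([c(s,255,140,80,60,5),c(t,240,185,80,60,5)])
b=np.hstack([c(s,250,310,80,60,5),c(t,45,215,80,60,5)])
o=np.vstack([a,b]); cv2.imwrite('pics/crop0.png',cv2.convertScaleAbs(o,alpha=1.6))
E
```

```text
(no output)
```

View pics/crop0.png

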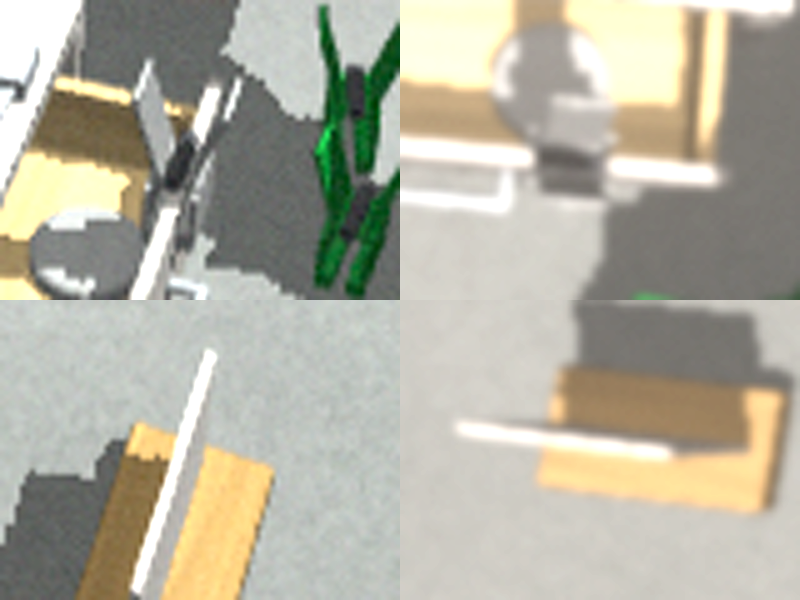

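```bash
python3 - <<'E'
from h import *
s=ld('side0');t=ld('top0')
P=lambda n,a,b:print(n,*[np.round(x,1) for x in tri(s,a,t,b)])
P('cardA(-y end,far)',(292,320.6),(99.4,245.6)); P('cardB',(277.4,368),(57,240.6))
print('card z130 top',atz(t,(99.4,245.6),130),atz(t,(57,240.6),130)); print('side',atz(s,(292,320.6),130),atz(s,(277.4,368),130))
P('levfar',(283.7,154),(276.4,204.4));P('levnear',(302,157.5),(275,223.6));P('pivot',(291,173),(274.4,219))
print('draw',atz(t,(303.6,220.6),92),atz(t,(181,209.5),92))
for n,uv in(('g1',(289,254)),('g2',(322,250))):print(n,atz(t,uv,40))
for z in(110,165):print(z,atz(t,(274.4,219),z),atz(s,(291,173),z))
E
```

```text
cardA(-y end,far) [455.7 330.  125.9] 1.2
cardB [467.7 428.7 127.3] 0.7
card z130 top [455.15056044 328.39734124 130.        ] [467.29374727 427.27991102 130.        ]
side [456.20286805 332.01966303 130.        ] [467.94838973 429.73707455 130.        ]
levfar [546.  -84.  168.1] 1.2
levnear [500.7 -80.1 169.2] 4.0
pivot [520.2 -84.7 101.9] 6.5
draw [ 513.24483038 -158.54209165   92.        ] [542.20933734 146.66279523  92.        ]
g1 [ 429.25137362 -127.05272957   40.        ]
g2 [ 439.00455489 -213.74457636   40.        ]
110 [516.53723426 -84.06714254 110.        ] [522.70559839 -77.27282583 110.        ]
165 [513.41486947 -79.16807627 165.        ] [517.54758861 -26.7467556  165.        ]
```

Lever, card and drawer heights agree with the text: levers 168 (165 expected), card 127 (130 expected). Clip is at about (522,-82) with yaw -5.4°. Card centre is at (462,379) with yaw -6.9°. Now a row planner.

```bash
cat > plan.py <<'E'
import sys; from h import *
from scipy.spatial.transform import Rotation as R
# args: x y z yaw step(units/row)
x,y,z,yaw,st=map(float,sys.argv[1:6]); s=readout.read_state()
p=s['eef_pos'].copy(); r=R.from_euler('xyz',s['tool_rot']); g=R.from_euler('xyz',[-np.pi/2,0,yaw]); T=np.array([x,y,z])
rv=(r.inv()*g).as_rotvec(); n=int(max(np.ceil(np.linalg.norm(T-p)/40/st),np.ceil(np.degrees(np.abs(rv).max())/5/st),1))
out=[]
d=(T-p)/n; w=(r.inv()*g).as_rotvec()/n
for i in range(n):
    out.append([round(float(v),2)+0. for v in np.r_[r.inv().apply(d)/40,np.degrees(w)/5]]); r=r*R.from_rotvec(w)
print(np.round(s['clock'],2),np.round(p,1),np.round(s['tool_rot'],3),n); print(out[:8])
E
python3 plan.py 521.5 -82 215 -0.095 0.95
```

```text
0.1 [ 279.5 -586.3  230.5] [-1.571  0.002 -1.126] 15
[[-0.59, 0.03, 0.73, 0.0, -0.79, 0.0], [-0.53, 0.03, 0.76, 0.0, -0.79, 0.0], [-0.48, 0.03, 0.8, 0.0, -0.79, 0.0], [-0.42, 0.03, 0.83, 0.0, -0.79, 0.0], [-0.37, 0.03, 0.86, 0.0, -0.79, 0.0], [-0.31, 0.03, 0.88, 0.0, -0.79, 0.0], [-0.25, 0.03, 0.9, 0.0, -0.79, 0.0], [-0.18, 0.03, 0.91, 0.0, -0.79, 0.0]]
```

Emit:
apply_moves(
  commands=[
    [[-0.59, 0.03, 0.73, 0, -0.79, 0], [-0.53, 0.03, 0.76, 0, -0.79, 0], [-0.48, 0.03, 0.8, 0, -0.79, 0], [-0.42, 0.03, 0.83, 0, -0.79, 0], [-0.37, 0.03, 0.86, 0, -0.79, 0], [-0.31, 0.03, 0.88, 0, -0.79, 0], [-0.25, 0.03, 0.9, 0, -0.79, 0], [-0.18, 0.03, 0.91, 0, -0.79, 0]],
  ],
)

```text
clock: 0.77
eef_pos: [402.7, -315.1, 215.4]
tool_rot: [-1.578, 0.006, -0.569]
force: [1.1, -0.1, -0.5]
width: 85.4
```

```bash
python3 plan.py 521.5 -82 215 -0.095 0.95
```

```text
0.77 [ 402.7 -315.1  215.4] [-1.578  0.006 -0.569] 7
[[-0.09, 0.0, 0.93, 0.01, -0.78, -0.01], [-0.03, 0.0, 0.93, 0.01, -0.78, -0.01], [0.04, 0.0, 0.93, 0.01, -0.78, -0.01], [0.1, 0.0, 0.93, 0.01, -0.78, -0.01], [0.16, 0.0, 0.92, 0.01, -0.78, -0.01], [0.22, 0.0, 0.91, 0.01, -0.78, -0.01], [0.28, 0.0, 0.89, 0.01, -0.78, -0.01]]
```

Emit:
apply_moves(
  commands=[
    [[-0.09, 0, 0.93, 0.01, -0.78, -0.01], [-0.03, 0, 0.93, 0.01, -0.78, -0.01], [0.04, 0, 0.93, 0.01, -0.78, -0.01], [0.1, 0, 0.93, 0.01, -0.78, -0.01], [0.16, 0, 0.92, 0.01, -0.78, -0.01], [0.22, 0, 0.91, 0.01, -0.78, -0.01], [0.28, 0, 0.85, 0.01, -0.78, -0.01], [0, 0, 0, 0, 0, 0]],
  ],
)

```text
clock: 1.43
eef_pos: [523.0, -60.4, 213.3]
tool_rot: [-1.563, 0.001, -0.055]
force: [1.4, -0.2, 0.2]
width: 85.5
```

```bash
python3 plan.py 521.5 -82 190 -0.095 0.5; python3 - <<'E'
from h import *
d=grab('side','s1');e=grab('top','t1')
c=lambda i,u,v:cv2.resize(i[v:v+80,u:u+80],(400,400),interpolation=cv2.INTER_CUBIC)
o=np.hstack([c(cv2.imread('pics/s1.png'),250,110),c(cv2.imread('pics/t1.png'),235,170)])
cv2.imwrite('pics/c1.png',cv2.convertScaleAbs(o,alpha=1.6))
E
```

```text
1.43 [523.  -60.4 213.3] [-1.563e+00  1.000e-03 -5.500e-02] 2
[[0.0, 0.29, -0.27, -0.04, 0.23, -0.01], [0.0, 0.29, -0.27, -0.04, 0.23, -0.01]]
```

View pics/c1.png

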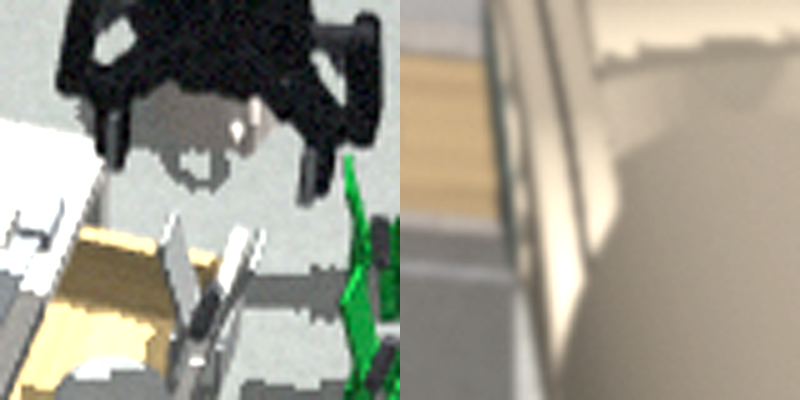

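The side view shows the open fingers straddling the clip in x, far tip at (112,165) and near tip at (315,200) with the levers between. The arm overshot about 22 mm in y, so I correct that before descending.

Emit:
apply_moves(
  commands=[
    [[0, 0.2, -0.27, -0.04, 0.23, -0.01], [0, 0.2, -0.2, -0.04, 0.2, -0.01], [0, 0, 0, 0, 0, 0], [0, 0, 0, 0, 0, 0]],
  ],
)

```text
clock: 1.87
eef_pos: [515.4, -93.8, 194.0]
tool_rot: [-1.58, 0.007, -0.115]
force: [-0.1, -0.2, -0.2]
width: 85.7
```

```bash
python3 plan.py 521.5 -82 129 -0.095 0.25
```

```text
1.87 [515.4 -93.8 194. ] [-1.58   0.007 -0.115] 7
[[0.02, 0.23, 0.05, 0.02, -0.03, -0.01], [0.02, 0.23, 0.05, 0.02, -0.03, -0.01], [0.02, 0.23, 0.05, 0.02, -0.03, -0.01], [0.02, 0.23, 0.05, 0.02, -0.03, -0.01], [0.02, 0.23, 0.05, 0.02, -0.03, -0.01], [0.02, 0.23, 0.04, 0.02, -0.03, -0.01], [0.02, 0.23, 0.04, 0.02, -0.03, -0.01]]
```

Emit:
apply_moves(
  commands=[
    [[0.1, 0.05, 0.2, 0.05, -0.08, -0.02], [0, 0, 0, 0, 0, 0], [0, 0, 0, 0, 0, 0], [0, 0, 0, 0, 0, 0]],
  ],
)

```text
clock: 2.2
eef_pos: [519.7, -88.5, 191.2]
tool_rot: [-1.576, 0.006, -0.113]
force: [0.6, -0.0, -0.2]
width: 85.6
```

```bash
python3 plan.py 521.5 -82 129 -0.095 0.25
```

```text
2.2 [519.7 -88.5 191.2] [-1.576  0.006 -0.113] 7
[[0.01, 0.22, 0.02, 0.01, -0.03, -0.01], [0.0, 0.22, 0.02, 0.01, -0.03, -0.01], [0.0, 0.22, 0.02, 0.01, -0.03, -0.01], [0.0, 0.22, 0.02, 0.01, -0.03, -0.01], [0.0, 0.22, 0.02, 0.01, -0.03, -0.01], [0.0, 0.22, 0.02, 0.01, -0.03, -0.01], [0.0, 0.22, 0.02, 0.01, -0.03, -0.01]]
```

Emit:
apply_moves(
  commands=[
    [[0.04, 0.2, 0.14, 0.06, -0.2, -0.06], [0, 0.2, 0.02, 0, 0, 0], [0, 0.2, 0.02, 0, 0, 0], [0, 0.2, 0.02, 0, 0, 0], [0, 0.2, 0, 0, 0, 0], [0, 0.2, 0, 0, 0, 0], [0, 0, 0, 0, 0, 0], [0, 0, 0, 0, 0, 0]],
  ],
)

```text
clock: 2.87
eef_pos: [521.9, -78.7, 137.2]
tool_rot: [-1.57, 0.002, -0.091]
force: [-0.8, 0.2, -0.8]
width: 85.4
```

```bash
python3 plan.py 521.5 -82 129 -0.095 0.5; python3 - <<'E'
from h import *
d=grab('side','s2')
s=readout.read_state();p=s['eef_pos']
print(proj(d,[[521.5,-82,110],[521.5,-82,148],p]))
o=cv2.resize(cv2.imread('pics/s2.png')[115:195,250:350],(750,600),interpolation=cv2.INTER_CUBIC)
cv2.imwrite('pics/c2.png',cv2.convertScaleAbs(o,alpha=1.6))
E
```

```text
2.87 [521.9 -78.7 137.2] [-1.57   0.002 -0.091] 1
[[0.0, 0.2, -0.08, -0.01, 0.04, -0.02]]
[[291.75143686 171.75041454]
 [292.56458004 161.53461067]
 [292.02413271 165.39013987]]
```

View pics/c2.png

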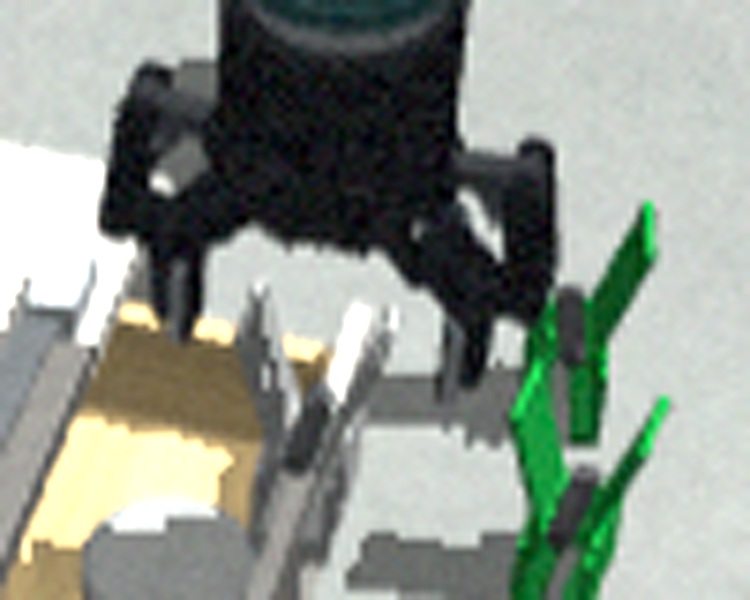

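The fingers straddle the levers symmetrically, and the pin appears at (291,173) against a predicted (292,172). I go down 8 mm and close to light contact first.

Emit:
apply_moves(
  commands=[
    [[0, 0.2, -0.06, 0, 0, 0], [0, 0, 0, 0, 0, 0], [0, 0, 0, 0, 0, 0]],
  ],
  claw=45,
)

```text
clock: 3.17
eef_pos: [522.2, -81.5, 129.1]
tool_rot: [-1.57, 0.0, -0.092]
force: [1.1, 0.4, 0.4]
width: 51.4
```

Emit:
apply_moves(
  commands=[
    [[0, 0, 0, 0, 0, 0], [0, 0, 0, 0, 0, 0], [0, 0, 0, 0, 0, 0]],
  ],
  claw=38,
)

```text
clock: 3.42
eef_pos: [522.3, -81.9, 129.3]
tool_rot: [-1.57, -0.0, -0.092]
force: [0.2, 0.1, 0.2]
width: 38.3
```

Emit:
apply_moves(
  commands=[
    [[0, 0, 0, 0, 0, 0], [0, 0, 0, 0, 0, 0], [0, 0, 0, 0, 0, 0], [0, 0, 0, 0, 0, 0]],
  ],
  claw=28,
)

```text
clock: 3.75
eef_pos: [522.4, -81.9, 129.7]
tool_rot: [-1.57, -0.001, -0.092]
force: [0.4, 0.7, 0.4]
width: 28.5
```

Emit:
apply_moves(
  commands=[
    [[0, 0, 0, 0, 0, 0], [0, 0, 0, 0, 0, 0], [0, 0, 0, 0, 0, 0], [0, 0, 0, 0, 0, 0], [0, 0, 0, 0, 0, 0], [0, 0, 0, 0, 0, 0]],
  ],
  claw=12,
)

```text
clock: 4.25
eef_pos: [522.4, -81.8, 129.8]
tool_rot: [-1.57, -0.001, -0.092]
force: [-0.1, -0.1, -0.7]
width: 17.8
```

```bash
python3 - <<'E'
from h import *
d=grab('side','s3')
o=cv2.resize(cv2.imread('pics/s3.png')[115:195,250:350],(750,600),interpolation=cv2.INTER_CUBIC)
cv2.imwrite('pics/c3.png',cv2.convertScaleAbs(o,alpha=1.6))
E
```

```text
(no output)
```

View pics/c3.png

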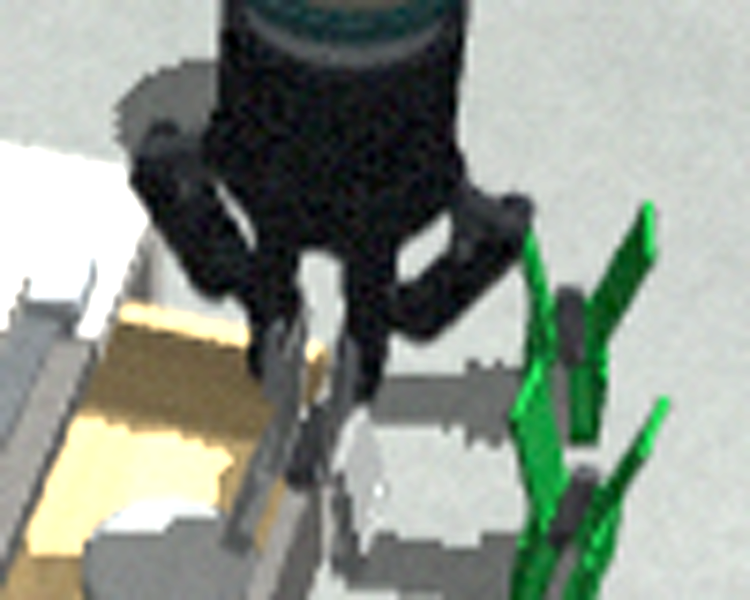

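The levers are squeezed parallel (width 17.8) and the jaws have spread on both sides of the drawer front, so I lift straight up.

Emit:
apply_moves(
  commands=[
    [[0, -0.2, 0, 0, 0, 0], [0, -0.2, 0, 0, 0, 0], [0, -0.2, 0, 0, 0, 0], [0, -0.3, 0, 0, 0, 0], [0, -0.4, 0, 0, 0, 0], [0, -0.4, 0, 0, 0, 0], [0, -0.4, 0, 0, 0, 0], [0, -0.2, 0, 0, 0, 0]],
  ],
)

```text
clock: 4.97
eef_pos: [521.5, -81.6, 229.3]
tool_rot: [-1.57, 0.0, -0.092]
force: [0.6, 0.6, 0.3]
width: 18.0
```

Emit:
apply_moves(
  commands=[
    [[0, -0.2, 0, 0, 0, 0], [0, 0, 0, 0, 0, 0], [0, 0, 0, 0, 0, 0]],
  ],
)

```text
clock: 5.22
eef_pos: [522.6, -81.8, 241.1]
tool_rot: [-1.57, -0.005, -0.092]
force: [0.1, -0.5, -0.9]
width: 17.9
```

```bash
python3 plan.py 461.7 379.2 235 -0.121 0.7; python3 - <<'E'
from h import *
d=grab('side','s4');grab('top','t4')
o=cv2.resize(cv2.imread('pics/s4.png')[95:195,250:370],(720,600),interpolation=cv2.INTER_CUBIC)
cv2.imwrite('pics/c4.png',cv2.convertScaleAbs(o,alpha=1.6))
E
```

```text
5.22 [522.6 -81.8 241.1] [-1.57  -0.005 -0.092] 17
[[-0.15, 0.01, 0.67, 0.0, 0.02, 0.0], [-0.15, 0.01, 0.67, 0.0, 0.02, 0.0], [-0.15, 0.01, 0.67, 0.0, 0.02, 0.0], [-0.15, 0.01, 0.67, 0.0, 0.02, 0.0], [-0.16, 0.01, 0.67, 0.0, 0.02, 0.0], [-0.16, 0.01, 0.67, 0.0, 0.02, 0.0], [-0.16, 0.01, 0.67, 0.0, 0.02, 0.0], [-0.16, 0.01, 0.66, 0.0, 0.02, 0.0]]
```

View pics/c4.png

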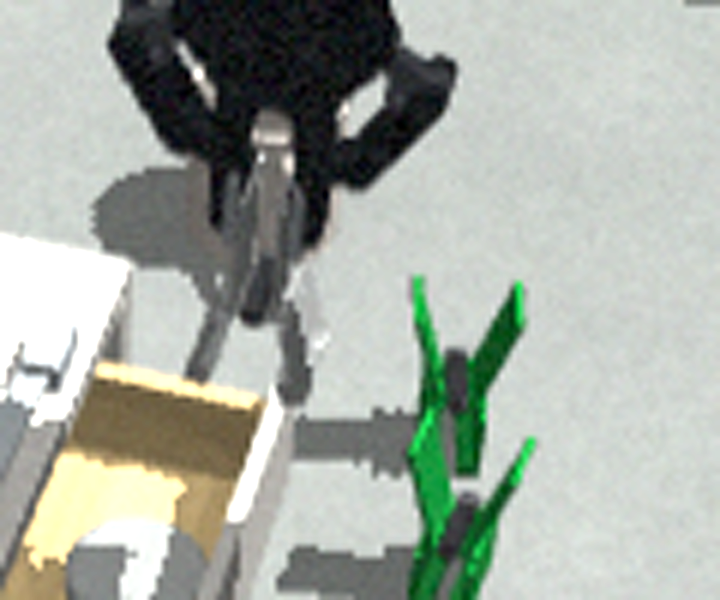

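The clip is held wide open and clear of the drawer. Tips are at crop (195,375) and (295,400), the pin at (260,290). I compute their offset from the TCP.

```bash
python3 - <<'E'
from h import *
d=ld('side0')|ld('s4')
def aty(uv,y):
    c,v=ray(d,uv);return c+v*(y-c[1])/v[1]
for n,a,ys in(('far',(195,375),(-60,-82)),('near',(295,402),(-60,-82)),('pin',(257,300),(-67,-82))):
    uv=(a[0]/6+250,a[1]/6+95); print(n,[aty(uv,y).round(1) for y in ys])
E
```

```text
far [array([544.7, -60. , 179.7]), array([547.6, -82. , 157.1])]
near [array([503.1, -60. , 172.6]), array([504.8, -82. , 149.8])]
pin [array([522.5, -67. , 219.9]), array([524. , -82. , 205.4])]
```

Emit:
apply_moves(
  commands=[
    [[-0.1, 0, 0.4, 0, 0.02, 0], [-0.15, 0, 0.67, 0, 0.02, 0], [-0.15, 0, 0.67, 0, 0.02, 0], [-0.15, 0, 0.67, 0, 0.02, 0], [-0.16, 0, 0.67, 0, 0.02, 0], [-0.16, 0, 0.67, 0, 0.02, 0], [-0.16, 0, 0.67, 0, 0.02, 0], [-0.16, 0, 0.66, 0, 0.02, 0]],
  ],
)

```text
clock: 5.98
eef_pos: [492.0, 123.4, 231.9]
tool_rot: [-1.578, 0.01, -0.123]
force: [0.4, -0.4, -1.3]
width: 18.2
```

```bash
python3 plan.py 461.7 379.2 235 -0.121 0.6
```

```text
5.98 [492.  123.4 231.9] [-1.578  0.01  -0.123] 11
[[-0.14, -0.01, 0.57, 0.01, 0.0, -0.01], [-0.14, -0.01, 0.57, 0.01, 0.0, -0.01], [-0.14, -0.01, 0.57, 0.01, 0.0, -0.01], [-0.14, -0.01, 0.57, 0.01, 0.0, -0.01], [-0.14, -0.01, 0.57, 0.01, 0.0, -0.01], [-0.14, -0.01, 0.57, 0.01, 0.0, -0.01], [-0.14, -0.01, 0.57, 0.01, 0.0, -0.01], [-0.14, -0.01, 0.57, 0.01, 0.0, -0.01]]
```

Emit:
apply_moves(
  commands=[
    [[-0.14, -0.05, 0.57, 0.01, 0, -0.01], [-0.14, -0.05, 0.57, 0.01, 0, -0.01], [-0.14, -0.02, 0.57, 0, 0, 0], [-0.14, -0.02, 0.57, 0, 0, 0], [-0.14, -0.01, 0.57, 0, 0, 0], [-0.14, -0.01, 0.57, 0, 0, 0], [-0.14, -0.01, 0.57, 0, 0, 0], [-0.14, -0.01, 0.5, 0, 0, 0]],
  ],
)

```text
clock: 6.65
eef_pos: [462.1, 316.3, 229.9]
tool_rot: [-1.584, 0.022, -0.12]
force: [1.0, -0.6, -1.1]
width: 17.8
```

```bash
python3 plan.py 461.7 379.2 225 -0.121 0.4
```

```text
6.65 [462.1 316.3 229.9] [-1.584  0.022 -0.12 ] 4
[[-0.05, 0.03, 0.39, 0.04, 0.0, -0.06], [-0.05, 0.03, 0.39, 0.04, 0.0, -0.06], [-0.05, 0.03, 0.39, 0.04, 0.0, -0.06], [-0.05, 0.03, 0.39, 0.04, 0.0, -0.06]]
```

Emit:
apply_moves(
  commands=[
    [[-0.05, 0.02, 0.35, 0.04, 0, -0.06], [-0.03, 0.02, 0.3, 0.04, 0, -0.06], [0, 0.02, 0.25, 0.04, 0, -0.06], [0, 0, 0.15, 0.04, 0, -0.06], [0, 0, 0, 0, 0, 0], [0, 0, 0, 0, 0, 0], [0, 0, 0, 0, 0, 0]],
  ],
)

```text
clock: 7.23
eef_pos: [460.1, 363.9, 221.8]
tool_rot: [-1.573, 0.007, -0.113]
force: [-0.6, 0.6, -1.1]
width: 18.1
```

```bash
python3 plan.py 461.7 379.2 200 -0.121 0.3;  python3 - <<'E'
from h import *
d=grab('side','s5');e=grab('top','t5')
u=proj(d,[[461.7,379.2,130]])[0].astype(int);v=proj(e,[[461.7,379.2,130]])[0].astype(int);print(u,v)
a,b=max(u[1]-70,0),max(v[0]-60,0)
x0=u[0]-50
o=np.hstack([cv2.resize(cv2.imread('pics/s5.png')[264:384,x0:x0+100],(500,600),interpolation=cv2.INTER_CUBIC)])
print(x0)
cv2.imwrite('pics/c5.png',cv2.convertScaleAbs(o,alpha=1.6))
E
```

```text
7.23 [460.1 363.9 221.8] [-1.573  0.007 -0.113] 3
[[0.0, 0.18, 0.13, 0.01, 0.03, -0.03], [0.0, 0.18, 0.13, 0.01, 0.03, -0.03], [0.0, 0.18, 0.13, 0.01, 0.03, -0.03]]
[285 342] [ 77 242]
235
```

View pics/c5.png

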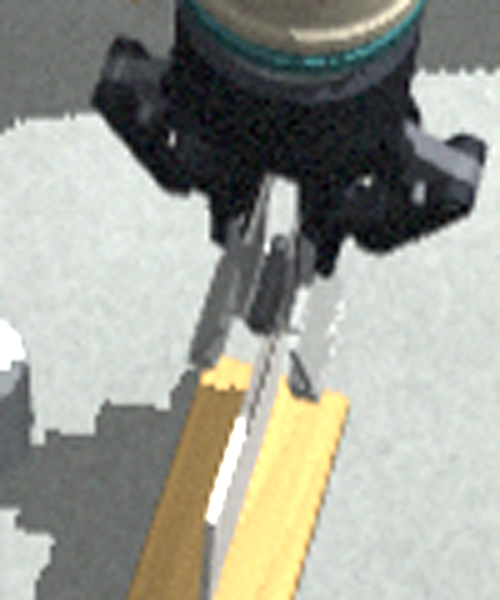

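The clip is upright over the card and aligned: tips at (205,370) and (310,398), straddling the card edge line. I centre it first, then go down.

Emit:
apply_moves(
  commands=[
    [[0.02, 0, 0.2, 0.02, 0.05, -0.06], [0.02, 0, 0.14, 0, 0.04, 0], [0, 0, 0, 0, 0, 0], [0, 0, 0, 0, 0, 0], [0, 0, 0, 0, 0, 0]],
  ],
)

```text
clock: 7.75
eef_pos: [465.2, 376.6, 222.6]
tool_rot: [-1.571, 0.0, -0.126]
force: [-0.3, -0.8, -0.7]
width: 17.6
```

```bash
python3 plan.py 461.7 379.2 170 -0.121 0.2;  python3 - <<'E'
from h import *
d=ld('s5')
def aty(uv,y):
    c,v=ray(d,uv);return (c+v*(y-c[1])/v[1]).round(1)
print(aty((276,338),386-3),aty((297,343.6),386+2))
E
```

```text
7.75 [465.2 376.6 222.6] [-1.571  0.    -0.126] 7
[[-0.01, 0.19, 0.01, 0.0, -0.01, 0.0], [-0.01, 0.19, 0.01, 0.0, -0.01, 0.0], [-0.01, 0.19, 0.01, 0.0, -0.01, 0.0], [-0.01, 0.19, 0.01, 0.0, -0.01, 0.0], [-0.01, 0.19, 0.01, 0.0, -0.01, 0.0], [-0.01, 0.19, 0.01, 0.0, -0.01, 0.0], [-0.01, 0.19, 0.01, 0.0, -0.01, 0.0]]
[479.7 383.  151.7] [439.5 388.  157.4]
```

Emit:
apply_moves(
  commands=[
    [[-0.07, 0, 0.06, 0, -0.04, 0], [0, 0, 0, 0, 0, 0], [0, 0, 0, 0, 0, 0], [0, 0.15, 0, 0, 0, 0], [0, 0.15, 0, 0, 0, 0], [0, 0.1, 0, 0, 0, 0], [0, 0, 0, 0, 0, 0], [0, 0, 0, 0, 0, 0]],
  ],
)

```text
clock: 8.42
eef_pos: [462.0, 378.9, 204.4]
tool_rot: [-1.572, 0.001, -0.122]
force: [-0.7, 0.5, -0.9]
width: 17.9
```

```bash
python3 plan.py 462 379.2 169 -0.121 0.2
```

```text
8.42 [462.  378.9 204.4] [-1.572e+00  1.000e-03 -1.220e-01] 5
[[0.0, 0.18, 0.0, 0.0, 0.0, 0.0], [0.0, 0.18, 0.0, 0.0, 0.0, 0.0], [0.0, 0.18, 0.0, 0.0, 0.0, 0.0], [0.0, 0.18, 0.0, 0.0, 0.0, 0.0], [0.0, 0.18, 0.0, 0.0, 0.0, 0.0]]
```

```bash
python3 - <<'E'
from h import *
d=grab('side','s6')
o=cv2.resize(cv2.imread('pics/s6.png')[304:384,240:340],(750,600),interpolation=cv2.INTER_CUBIC)
cv2.imwrite('pics/c6.png',cv2.convertScaleAbs(o,alpha=1.6))
E
```

```text
(no output)
```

View pics/c6.png

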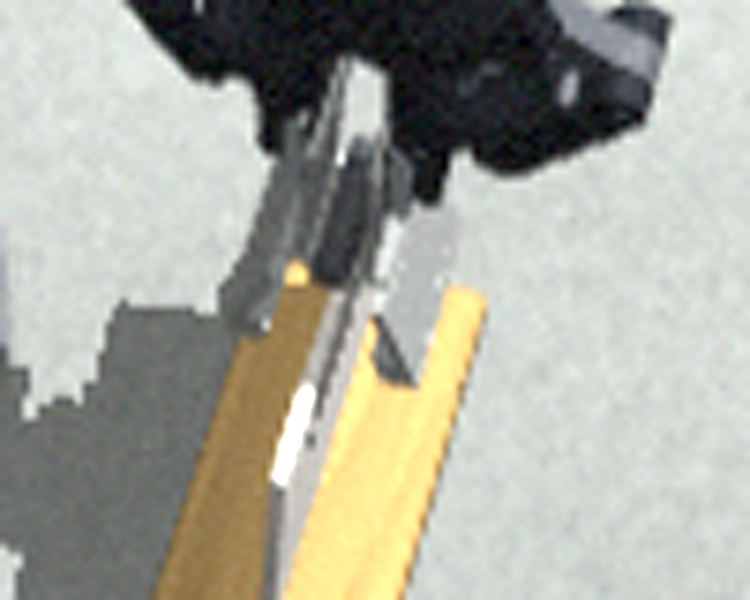

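Far tip is at crop (250,330), near tip at (395,385), with the card edge (about (315,350)) between. I check the numbers.

```bash
python3 - <<'E'
from h import *
d=ld('s6')
def aty(a,y):
    c,v=ray(d,(a[0]/7.5+240,a[1]/7.5+304));return (c+v*(y-c[1])/v[1]).round(1)
print(aty((250,330),398),aty((400,387),404))
# card edge ends seen: near end of edge ~ (277,482)
print(((proj(d,[[467.7,428.7,130],[464,400,130]])-[240,304])*7.5).round())
E
```

```text
[481.7 398.  139.5] [442.7 404.  138.3]
[[282. 476.]
 [317. 367.]]
```

Tips are 65 mm below the TCP, and the clip sits about 2 mm too far toward -x. I shift x by +1.5 mm and go down to TCP z of about 170.

Emit:
apply_moves(
  commands=[
    [[0.04, 0, 0, 0, 0, 0], [0, 0.15, 0, 0, 0, 0], [0, 0.15, 0, 0, 0, 0], [0, 0.15, 0, 0, 0, 0], [0, 0.12, 0, 0, 0, 0], [0, 0, 0, 0, 0, 0], [0, 0, 0, 0, 0, 0], [0, 0, 0, 0, 0, 0]],
  ],
)

```text
clock: 9.13
eef_pos: [463.8, 378.4, 178.7]
tool_rot: [-1.573, 0.001, -0.122]
force: [-0.3, -0.2, -1.4]
width: 17.5
```

```bash
python3 plan.py 463.2 379.2 170 -0.121 0.2
```

```text
9.13 [463.8 378.4 178.7] [-1.573e+00  1.000e-03 -1.220e-01] 2
[[-0.01, 0.11, 0.01, 0.01, -0.01, -0.01], [-0.01, 0.11, 0.01, 0.01, -0.01, -0.01]]
```

Emit:
apply_moves(
  commands=[
    [[-0.01, 0.13, 0.02, 0, 0, 0], [0, 0.1, 0, 0, 0, 0], [0, 0, 0, 0, 0, 0], [0, 0, 0, 0, 0, 0], [0, 0, 0, 0, 0, 0], [0, 0, 0, 0, 0, 0]],
  ],
)

```text
clock: 9.63
eef_pos: [463.6, 379.7, 169.0]
tool_rot: [-1.572, 0.001, -0.122]
force: [0.2, 0.1, -0.9]
width: 17.6
```

```bash
python3 plan.py 463.2 379.2 170 -0.121 0.2; python3 - <<'E'
from h import *
d=grab('side','s7');grab('top','t7')
a=cv2.resize(cv2.imread('pics/s7.png')[304:384,240:320],(600,600),interpolation=cv2.INTER_CUBIC)
cv2.imwrite('pics/c7.png',cv2.convertScaleAbs(a,alpha=1.6))
E
```

```text
9.63 [463.6 379.7 169. ] [-1.572e+00  1.000e-03 -1.220e-01] 1
[[-0.01, -0.02, -0.01, 0.02, -0.01, -0.01]]
```

View pics/c7.png

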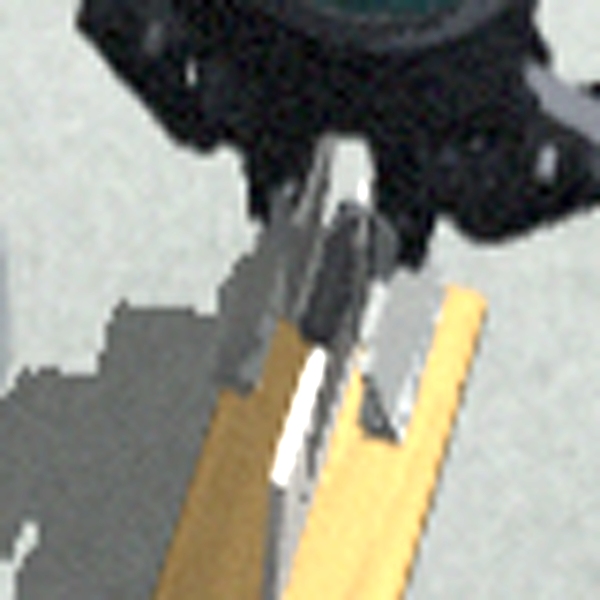

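```bash
python3 - <<'E'
from h import *
d=ld('s7')
def aty(a,y):
    c,v=ray(d,(a[0]/7.5+240,a[1]/7.5+304));return (c+v*(y-c[1])/v[1]).round(1)
print(aty((238,391),399),aty((388,442),404))
s0=cv2.imread('pics/side0.png').astype(int);s7=cv2.imread('pics/s7.png').astype(int)
# drawer + drawer-front shift between first and last picture
for n,(u,v,w,h) in{'handle':(275,190,25,45),'drawer':(230,210,40,50),'green':(312,140,30,60),'blockend':(255,365,25,19)}.items():
    t=s0[v:v+h,u:u+w].astype(np.uint8); r=cv2.matchTemplate(s7[v-6:min(v+h+6,384),u-6:u+w+6].astype(np.uint8),t,cv2.TM_CCOEFF_NORMED); l=cv2.minMaxLoc(r); print(n,round(l[1],2),np.array(l[3])-6)
E
```

```text
[483.7 399.  101.4] [443.7 404.  101.5]
handle 0.17 [ 5 -6]
drawer 0.69 [0 0]
green -0.12 [-6 -6]
blockend 0.99 [0 0]
```

By the side view the tips are at 101.5. That view reads the card's top about 3 mm low, so they are really about 25 mm below the edge, and centred within 1 mm. The handle and green matches failed, probably because the arm's shadow moved, so I check by eye.

```bash
python3 - <<'E'
from h import *
f=lambda n:cv2.resize(cv2.imread(n)[110:270,140:345],(400,312))
g=lambda n:cv2.resize(cv2.imread(n)[60:270,150:390],(400,288),interpolation=cv2.INTER_CUBIC)
o=np.vstack([np.hstack([f('pics/side0.png'),f('pics/s7.png')]),np.hstack([g('pics/top0.png'),g('pics/t7.png')])])
cv2.imwrite('pics/c8.png',cv2.convertScaleAbs(o,alpha=1.4))
E
```

```text
(no output)
```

View pics/c8.png

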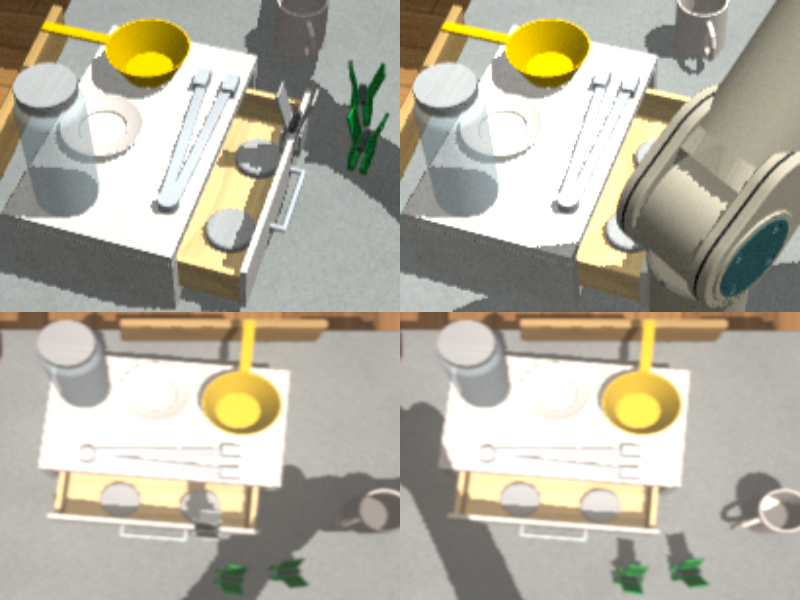

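Before and after, the drawer edge is at the same pixel rows (517–533), and the mug, greens, tongs, lids, jar, saucer and sieve are all in place. The forearm only covers the drawer in the side view. I hand in.

```bash
python3 -c "
from cell import readout,finish_job
s=readout.read_state();print(s['clock'],s['eef_pos'],s['width'],s['force']);print(finish_job())"
```

```text
9.7333 [463.64801566 379.71274917 169.06360702] 17.482604098394194 [-0.28479967 -0.42923058  0.01247456]
the job is handed in; nothing more can be done
None
```

I squeezed the steel clip's levers and lifted it straight off the drawer edge. I handed in at 9.7 s with the clip held wide open over the middle of the card's top edge.

**Last checks:**
- **Opening:** the fingers read 17.5 mm on the levers, where about 20 mm means fully squeezed. The pictures show the jaws spread.
- **Position:** the jaws are centred on the card within about 1 mm. The tool felt no contact force (under 1 N).
- **Other things:** the drawer, card block, mug, green clips and the things on the unit look unmoved. I did not compare the tin separately.

**Disagreements:**
- **Tip depth:** the side view alone put the tips about 28 mm below the edge. It also read the card's top about 3 mm low, and the clip's given sizes suggest 22 to 24 mm. My estimate is about 25 mm, inside the 20 to 30 mm asked for.
- **Image match:** the automatic before/after match failed for the drawer handle and green clips, because the forearm covered them in the side view. The top view shows them in place.

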